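# Dust an alabaster lamp sleeve and show it to the inspection camera

## Robot

A 6-joint arm with a two-finger parallel gripper is mounted at the origin on the work surface. World frame = base frame: x ahead of the robot, y to its left, z up, the work surface at z = 0. Lengths are in m, angles in rad, forces in N, time in s.
With the tool pointing down it reaches from about 0.425 to 0.95 m from the base axis. Payload 3.5 kg.
Tool frame: the origin (TCP) lies on the centre line of the jaws, within the pads' length; the fingertips stand 14 mm ahead of it and the grasp point (between the pads) lies 5 mm behind it (ctrl.finger_overhang is the distance from the TCP to the fingertips, in m); z points along the fingers, y is the line along which they close (so a half turn about z gives the same grasp; the last joint's range is limited). The gripper opens to 85 mm and grips with 20 to 120 N. Pads are 22 mm wide; open, the fingers measure 114 mm over their backs; the gripper's body (76 mm by 85 mm) begins 54 mm behind the grasp point. The pads swing forward as they close: fully open they stand 13 mm farther back than shut.
Start: joints at [1.146, 0.286, 1.577, -0, 1.279, -0.15], TCP at [0.183, 0.65, 0.245] pointing down, gripper open.
Joint ranges: [-2.77, 2.77], [-0.9, 2.22], [0.21, 2.48], [-1.53, 4.67], [0.24, 2.81], [-2.84, 2.84]. Speed limits (rad/s): [2.79, 2.79, 3.14, 3.14, 3.14, 3.14].

## Interface

Orientations are given as a unit quaternion [x, y, z, w].
In Python, from plant import ctrl gives the robot as it stands.
- The arm moves only by the tool send_rows, never from a script. Its argument "moves" is text: rows parted by semicolons, each of 7 numbers parted by spaces: the turn, a rotation vector about the tool's x, y, z in units of 360 degrees (1.0 is 360 degrees), then the shift along the tool's x, y, z in units of 20 cm (1.0 is 20 cm), then the gripper's target within -1 to 1 (fully open at 1, half-way at 0, shut at -1). A call has 1 to 12 rows; each row is the pose to reach, as a shift and turn from the pose commanded when the call began, along the tool's axes at that moment, turning the shorter way round; what a row does not reach only later rows make up. A row lasts 1/8 s, in which the tool goes at most 62.5 mm and 10.7 degrees, less where a joint would pass 70% of its speed; a pose out of reach is approached as far as the arm can. A call with a number of a shift or a turn outside -1 to 1 is refused whole. A call with a gripper value outside its range is refused whole. The fingers move at their own pace and stop on an object; "newtons" is the grip in N (left out, the last holds). Time passes only in rows, so rows that repeat a pose let the fingers close. It gives the time, the measured TCP pose, the force, the opening and the grip force at its end, in the units of the state.
- ctrl.get_state(): the state, without advancing time (a new reading comes with each control period).
- ctrl.read_camera(name): name is "scene" or "top" or "wrist"; returns a dict with "image" (420x560x3 uint8, red, green, blue), "fovy" (degrees; the focal length in pixels is half the picture's height over the tangent of half this angle, whatever the lens; pixels are square), "cx", "cy" (the principal point, pixels), "extrinsics" (4x4, takes a point from camera to world coordinates). Camera axes: x right, y up, looking along -z (the intrinsics and any distortion apply to the point x, -y, -z); pixel columns grow to the right and rows downward; lengths in m; the calibration is good to about 2 mm. A picture is of the moment at which its call begins. There is no depth.
- ctrl.sign_off(): hands the job in; it is judged then, once.
The state is a dict: "time": time; "qpos": joint angles; "dq": joint speeds; "joint_efforts": joint torques, N m; "eef_pos": TCP position; "tcp_rot": TCP orientation; "contact_force": force on the tool from outside, world axes, zero at the start; "wrist_torque": the same for the moment, N m; "opening": opening from 0.0 (shut) to 1.0 (fully open); "finger_force": force on a finger pad.
Only numpy, scipy, OpenCV 4.12 (cv2) and the standard library are available. Lean on these libraries where they do the work, as an engineer would, in place of code of your own. Each camera call takes 0.05 s, during which the arm holds its last target. There are 200 camera calls.

## Task

Take the long round brush out of its holder, dust the inside of the tall sleeve (the one open right through) where it stands by pushing the brush down to the bottom, drawing the bristles up to the rim and pushing down to the bottom once more, then stand the brush back in its holder and let it go. Then pick up the tall sleeve and show its bore to the small inspection camera: hold it in the air, touching nothing else, its bore lined up with the camera's line of sight and its near end about 100 mm in front of the lens. Finish while still holding it there, and leave the camera and all the other pieces where they are.

Things in the scene. Friction and masses are not known exactly. Their poses are not given: they have to be found in the camera images.
- tall_sleeve: The tall lamp sleeve: a plain round tube of white alabaster with a brass bottom ring, open at both ends, 110 mm tall, 54 mm outside and 44 mm inside diameter (wall 5 mm), 0.2 to 0.33 kg, loose, standing upright on the bench. Origin: on its axis at the lower end; z along the bore, up. It trades places from start to start with the short sleeve and the domed shade.
- sleeve_mid (a point): The middle of the tall sleeve's bore, on its axis, 55 mm from either end; axes as the sleeve's.
- brush: The long round brush, 200 mm long overall, standing upright, loose, bristles down, in its holder. From below: grey stiff bristle head 29 mm in diameter and 44 mm long, thin steel stem, then a round wooden handle 18 mm in diameter from 100 to 200 mm above the lower end. 50 to 85 g. Origin: on its axis at the lower (bristle) end; z along it towards the handle.
- brush_tip (a point): The lower end of the brush's bristle head, on its axis (same point as the brush's origin).
- brush_holder: The brush's holder: an upright steel tube fixed to a 90 mm square plate on the bench; outside 46 mm, inside 36 mm in diameter, its rim 70 mm above the bench, its inner floor 8 mm above the bench. Origin: on its axis at bench height; z up.
- holder_floor (a point): Centre of the holder's inner floor, 8 mm above the bench: the brush's lower end rests here.
- lens (a point): Centre of the front glass of the inspection camera, a small grey box with a white ring light 62 mm in diameter round a black lens, in a yoke on a steel plate (100 x 110 mm) fixed to the bench; the glass is about 0.095 m above the bench. Axes: z points out of the lens along its line of sight, slanting up and towards the robot, 0.30 to 0.60 rad from vertical; y is level, along the tilt axis. With the sleeve's near end 100 mm from the lens, sleeve_mid lies 155 mm out along z.
- camera_head (a joint): Tilt of the camera head in its yoke, rad: 0 looks straight up, growing leans towards the robot. Stiff; it stays where it is and is not to be moved.
- short_sleeve: Bystander: a like sleeve but only 60 mm tall, 54 mm diameter, loose. Origin at the centre of its underside.
- domed_shade: Bystander: a shade of the same diameter (54 mm) and height (110 mm) as the tall sleeve but closed on top by a dome, loose. Origin at the centre of its underside.
- brass_cap: Bystander: low domed brass cap, 68 mm diameter, 30 mm tall, loose. Origin at the centre of its underside.
- sanding_block: Bystander: cork sanding block 85 x 45 x 30 mm (x, y, z), loose. Origin at the centre of its underside.
- polish_tin: Bystander: metal tin, 64 mm diameter, 60 mm tall, loose, behind the work. Origin at the centre of its underside.
- scraper: Bystander: flat scraper 190 mm long lying at the right of the work, loose. Origin under its middle, x along it.
- camera_stand: The inspection camera's fixed stand, 100 x 110 mm plate with two cheeks to 73 mm height. Origin: centre of its underside; its -x side is the side to which the camera leans.
Mind the look-alikes: they are no part of the job. Leave any purple look-alike of the tall_sleeve alone.

How it is judged:
On the way, in this order (a step that is already met when the one before it is completed fails the run):
1. the held brush's bristles reach the bottom of the standing tall sleeve (lower end under 30 mm above the sleeve's lower end, inside the bore) (angle between tall_sleeve's own z axis and vertical below 0.1 rad and height (world z) of tall_sleeve below 0.01 m and horizontal distance between brush_tip and tall_sleeve below 0.02 m and angle between brush's own z axis and vertical below 0.3 rad and contact force between the fingers and brush above 0.5 N and z of brush_tip in the frame of tall_sleeve below 0.03 m), for 0.05 s.
2. the brush is drawn up till its bristles are at the rim (lower end over 65 mm up, still in line with the bore) (angle between tall_sleeve's own z axis and vertical below 0.1 rad and height (world z) of tall_sleeve below 0.01 m and horizontal distance between brush_tip and tall_sleeve below 0.02 m and angle between brush's own z axis and vertical below 0.3 rad and contact force between the fingers and brush above 0.5 N and z of brush_tip in the frame of tall_sleeve above 0.065 m), for 0.05 s.
3. the brush is pushed to the bottom of the standing sleeve again (all of step 1), for 0.05 s.
4. the brush stands in its holder, let go (horizontal distance between brush_tip and holder_floor below 0.012 m and z of brush_tip in the frame of holder_floor below 0.012 m and angle between brush's own z axis and vertical below 0.3 rad and contact force between the fingers and brush below 0.1 N and angle between tall_sleeve's own z axis and vertical below 0.1 rad and height (world z) of tall_sleeve below 0.01 m), for 0.2 s.
At the end, for the whole second after the job is handed in: Tall sleeve held still in the air, touching only the fingers: middle within 18 mm of the line of sight (lens x and y), near end 65 to 135 mm from the lens, bore within 0.16 rad of it, lower end over 80 mm up; brush released, upright, its tip within 12 mm of the middle of the holder floor (x of sleeve_mid in the frame of lens between -0.018 and 0.018 m and y of sleeve_mid in the frame of lens between -0.018 and 0.018 m and z of sleeve_mid in the frame of lens between 0.12 and 0.19 m and angle between the z axis of tall_sleeve and the z axis of lens, either way round below 0.16 rad and height (world z) of tall_sleeve above 0.08 m and contact force between the fingers and tall_sleeve above 1 N and linear speed of tall_sleeve below 0.03 m/s and angular speed of tall_sleeve below 0.2 rad/s and contact force between tall_sleeve and camera_stand below 0.1 N and contact force between each of tall_sleeve, the fingers and brush below 0.1 N and contact force between tall_sleeve and brush_holder below 0.1 N and contact force between tall_sleeve and short_sleeve below 0.1 N and contact force between tall_sleeve and domed_shade below 0.1 N and horizontal distance between brush_tip and holder_floor below 0.012 m and z of brush_tip in the frame of holder_floor below 0.012 m and angle between brush's own z axis and vertical below 0.3 rad); the arm keeps its last pose, push and grip.
It fails at once if another piece is shifted by more than 30 mm (distance of any of short_sleeve, domed_shade, brass_cap, sanding_block, polish_tin, scraper from where it was at the start of the episode above 0.03 m).
It fails at once if the inspection camera is knocked out of its pose (distance of lens from where it was at the start of the episode above 0.008 m).
It also fails if it takes over 64 s, if anything falls off the work surface, if the arm or the gripper's body presses on something with over 40 N, if the wrist force passes 120 N, or if a joint passes its speed limit or range.

## Working session

There is one attempt and no reset: what is moved stays moved. The work goes in short steps, Python scripts to look and compute and a tool call to move; the robot and the scene stay as the last step left them, time stands still between calls to the robot, and variables do not carry over. Pictures are saved under pics/ and viewed, at most 10 in all, crops included, and the job is handed in when it is done.

Besides the shell and the picture viewer there is one more tool, called after "Emit:" as name(argument=value, ...), one argument or row to a line, values as JSON. send_rows: Moves the arm, as the interface text tells. Its arguments: {"type":"object","properties":{"moves":{"type":"string"},"newtons":{"type":"number"}},"required":["moves"]}

```bash
mkdir -p pics; cat > h.py <<'E'
import numpy as np, cv2, pickle
from scipy.spatial.transform import Rotation as R
from plant import ctrl
def snap(name,fn=None):
    c=ctrl.read_camera(name); 
    if fn: cv2.imwrite(fn,c['image'][:,:,::-1])
    pickle.dump(c,open(f'{name}.pkl','wb')); return c
def load(name): return pickle.load(open(f'{name}.pkl','rb'))
def ray(c,u,v):
    f=210/np.tan(np.radians(c['fovy'])/2); E=np.array(c['extrinsics'])
    d=E[:3,:3]@np.array([(u-c['cx'])/f,-(v-c['cy'])/f,-1]); return E[:3,3],d/np.linalg.norm(d)
def onz(c,u,v,z):
    o,d=ray(c,u,v); return o+d*(z-o[2])/d[2]
def proj(c,p):
    f=210/np.tan(np.radians(c['fovy'])/2); E=np.array(c['extrinsics'])
    q=E[:3,:3].T@(np.array(p)-E[:3,3]); return np.array([c['cx']+f*q[0]/-q[2],c['cy']-f*q[1]/-q[2]])
def tri(c1,p1,c2,p2):
    o1,d1=ray(c1,*p1);o2,d2=ray(c2,*p2)
    A=np.stack([d1,-d2],1); s=np.linalg.lstsq(A,o2-o1,rcond=None)[0]
    a=o1+s[0]*d1;b=o2+s[1]*d2; return (a+b)/2,np.linalg.norm(a-b)
E
python3 - <<'E'
from h import *
a=snap('scene');b=snap('top')
cv2.imwrite('pics/a.png',a['image'][:,:,::-1]);cv2.imwrite('pics/b.png',b['image'][:,:,::-1])
for c in (a,b): print({k:(np.round(v,3) if k!='image' else 0) for k,v in c.items()})
print(ctrl.get_state())
E
```

```text
{'image': 0, 'fovy': np.float64(50.167), 'cx': np.float64(272.49), 'cy': np.float64(205.522), 'extrinsics': array([[ 0.164, -0.753,  0.637,  1.196],
       [ 0.986,  0.116, -0.116, -0.227],
       [ 0.013,  0.648,  0.762,  0.873],
       [ 0.   ,  0.   ,  0.   ,  1.   ]])}
{'image': 0, 'fovy': np.float64(48.873), 'cx': np.float64(275.206), 'cy': np.float64(214.68), 'extrinsics': array([[ 0.013,  0.99 , -0.143,  0.364],
       [-1.   ,  0.014,  0.006, -0.102],
       [ 0.008,  0.143,  0.99 ,  1.385],
       [ 0.   ,  0.   ,  0.   ,  1.   ]])}
{'time': 0.1, 'qpos': array([ 1.14596281e+00,  2.87138813e-01,  1.57802785e+00, -3.14108828e-05,
        1.27864499e+00, -1.49972257e-01]), 'dq': array([ 0.00172706, -0.00167984, -0.00268131,  0.00232793,  0.00177393,
       -0.00267727]), 'joint_efforts': array([ 8.16203155e-04, -4.07298768e+01, -2.93698239e+01, -1.67949206e-04,
        3.49387999e-03,  1.53215296e-05]), 'eef_pos': array([0.1829252 , 0.64914478, 0.24404581]), 'tcp_rot': array([ 1.36993843e-01,  9.90571277e-01, -1.06825674e-03, -3.00084382e-04]), 'contact_force': array([ 0.82354639, -0.14632095,  0.43281448]), 'wrist_torque': array([-0.01658135, -0.03142128, -0.02367204]), 'finger_force': 0.0, 'opening': 1.004960137962119}
```

View pics/a.png

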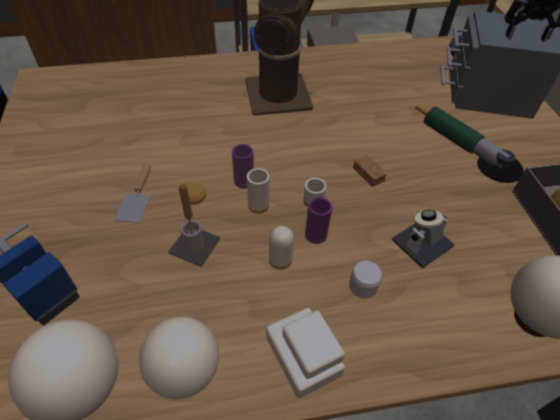

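View pics/b.png

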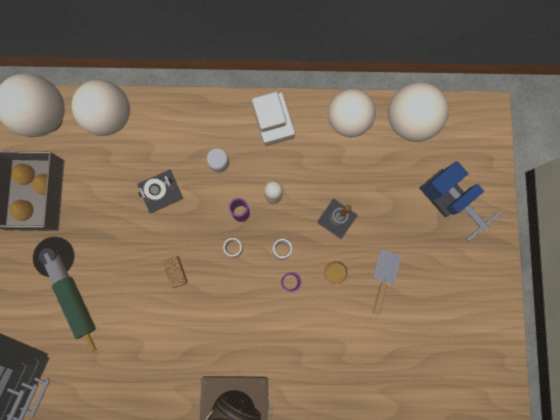

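Candidates: scene (258,190) is a tall white open tube, (315,193) is the short white one, (281,246) is the domed shade, and (243,166) and (318,221) are purple look-alikes. The tall sleeve is (258,190), which is top (283,249). I'll confirm it in an enlarged crop.

```bash
python3 - <<'E'
from h import *
a=load('scene')['image'];b=load('top')['image']
def cr(i,u,v,w,h): return cv2.resize(i[v:v+h,u:u+w],(400,300),interpolation=cv2.INTER_CUBIC)
im=np.vstack([np.hstack([cr(a,230,140,120,90),cr(a,150,175,120,90)]),np.hstack([cr(a,380,190,100,75),cr(b,110,160,100,75)])])
cv2.imwrite('pics/c.png',im[:,:,::-1])
b2=load('top'); a2=load('scene')
# white-ish rim masks in top
hsv=cv2.cvtColor(b,cv2.COLOR_RGB2HSV)
m=((hsv[...,1]<60)&(hsv[...,2]>120)).astype(np.uint8)
n,l,s,ce=cv2.connectedComponentsWithStats(m)
for i in range(1,n):
    if 30<s[i,4]<2000 and 120<s[i,0]<400: print(s[i],ce[i])
E
```

```text
[152  70  17   9  86] [160.86046512  72.89534884]
[192  71  39  16 305] [211.08852459  80.6       ]
[253  72  12  10  46] [258.89130435  76.91304348]
[311  78  15  11  55] [320.90909091  84.07272727]
[260  83  23   5  34] [269.52941176  86.17647059]
[ 252   92   43   53 1498] [272.38918558 116.2623498 ]
[206 148  22  24 359] [216.35933148 158.36211699]
[139 176  31  24 332] [154.55722892 188.07831325]
[265 181  18  21 278] [272.71223022 190.        ]
[151 187   7   7  38] [154.07894737 189.55263158]
[223 238  20  19 138] [232.23188406 247.13768116]
[272 239  20  21 173] [282.0867052  248.21387283]
[373 249  29  35 687] [386.83260553 266.48471616]
```

View pics/c.png

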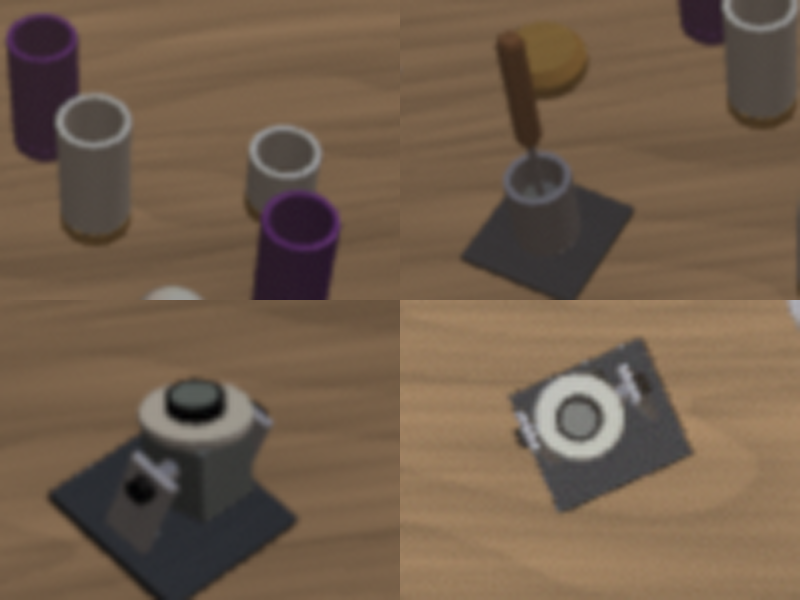

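The crop confirms it. The tall white tube with the brass foot, rim at scene (258,176), is the target. Behind it stands a purple tube. The brush leans in its holder, and the ring light is at scene (429,228). Next I'll work out the positions.

```bash
python3 - <<'E'
from h import *
a=load('scene');b=load('top')
print('sleeve top',onz(b,281.8+.3,248.9,.11),'scene',onz(a,258.5,176,.11), 'foot scene', onz(a,259,210,0))
print('holder rim scene',onz(a,191.1,228.4,.07))
def mask(c,u0,v0,u1,v1,lo,hi,n):
    im=c['image'][v0:v1,u0:u1]; h=cv2.cvtColor(im,cv2.COLOR_RGB2HSV)
    m=cv2.inRange(h,lo,hi); 
    nn,l,s,ce=cv2.connectedComponentsWithStats(m)
    i=1+np.argmax(s[1:,4]); m=(l==i).astype(np.uint8)
    cs,_=cv2.findContours(m,0,2); print(n,s[i],ce[i]+[u0,v0]); r=cv2.minAreaRect(max(cs,key=cv2.contourArea)); print(cv2.boxPoints(r)+[u0,v0])
mask(a,170,175,205,235,(0,90,20),(14,255,120),'handle sc')
mask(b,325,195,365,232,(0,90,20),(14,255,140),'handle top')
b2=cv2.resize(b['image'][190:240,310:370],(480,400),interpolation=cv2.INTER_CUBIC)
b3=cv2.resize(b['image'][165:215,130:170],(320,400),interpolation=cv2.INTER_CUBIC)
cv2.imwrite('pics/d.png',np.hstack([b2,b3])[:,:,::-1])
for n,u,v,z in [('short',232.5,247.5,.06),('dome',272.7,190.5,.1),('purple1',291,282,.11),('purple2',240,210,.11),('tin',217,159,.06),('ringlight',154.5,188.3,.093),('cork',175,272,.03),('cap',336,273,.02)]: print(n,np.round(onz(b,u,v,z),3))
for x,y in [(512,395),(640,340),(692,452),(560,510)]: print('plate',np.round(onz(b,110+(x-400)/4,160+(y-300)/4,.008),4))
E
```

```text
sleeve top [ 0.4533562  -0.13103929  0.11      ] scene [ 0.46200731 -0.12782687  0.11      ] foot scene [ 0.47485014 -0.12955883  0.        ]
holder rim scene [ 0.56254854 -0.29571566  0.07      ]
handle sc [  8   8  16  37 284] [185.19014085 201.43309859]
[[176.57692289 183.88461494]
 [186.38461685 181.92307854]
 [193.57692146 217.88462067]
 [183.76922798 219.84615326]]
handle top [15 10 12 11 70] [345.34285714 209.72857143]
[[337.72130966 211.06557465]
 [347.95081711 202.54098415]
 [352.37704849 207.85246086]
 [342.14754105 216.37705231]]
short [0.459 0.01  0.06 ]
dome [ 0.619 -0.103  0.1  ]
purple1 [ 0.363 -0.156  0.11 ]
purple2 [ 0.56  -0.012  0.11 ]
tin [0.719 0.063 0.06 ]
ringlight [0.622 0.233 0.093]
cork [0.388 0.178 0.03 ]
cap [ 0.391 -0.292  0.02 ]
plate [0.6521 0.3059 0.008 ]
plate [0.6962 0.211  0.008 ]
plate [0.6102 0.1679 0.008 ]
plate [0.5645 0.2651 0.008 ]
```

View pics/d.png

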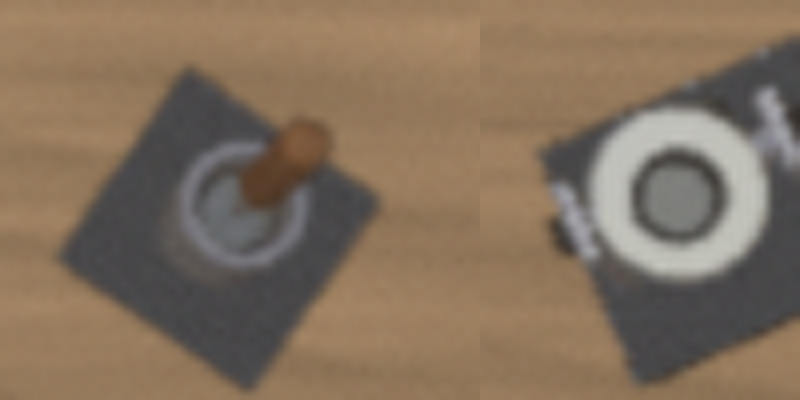

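```bash
python3 - <<'E'
from h import *
a=load('scene');b=load('top')
print('holder top',onz(b,340.5,215.6,.07), tri(a,(191.1,228.4),b,(340.5,215.6)))
print('handle top tri',tri(a,(182.3,185.5),b,(348.1,207.3)),onz(b,348.1,207.3,.205),onz(a,182.3,185.5,.205))
print('sleeve rim tri',tri(a,(258.5,176),b,(282.1,248.9)))
print('ring tri',tri(a,(429.2,227.5),b,(154.7,189.0)))
s=ctrl.get_state();print(s['eef_pos'],R.from_quat(s['tcp_rot']).as_matrix().round(3))
s=snap('wrist');print(s['fovy'],np.round(s['extrinsics'],3))
E
```

```text
holder top [ 0.55427667 -0.29901174  0.07      ] (array([ 0.55558283, -0.29834552,  0.06159008]), np.float64(0.0038130100392802157))
handle top tri (array([ 0.55671787, -0.29747949,  0.20544888]), np.float64(0.0022590420758807224)) [ 0.55675817 -0.29869742  0.205     ] [ 0.55651764 -0.29639391  0.205     ]
sleeve rim tri (array([ 0.45421942, -0.12901697,  0.10226301]), np.float64(0.004438687028752793))
ring tri (array([0.62903296, 0.2457065 , 0.05039824]), np.float64(0.004319679401882104))
[0.1829252  0.64914478 0.24404581] [[-0.962  0.271 -0.001]
 [ 0.271  0.962 -0.002]
 [ 0.    -0.002 -1.   ]]
65.03129193516007 [[ 0.272 -0.924 -0.268  0.115]
 [ 0.962  0.26   0.079  0.669]
 [-0.003 -0.279  0.96   0.373]
 [ 0.     0.     0.     1.   ]]
```

```bash
cat >> h.py <<'E'
def down(phi):
    x=np.array([np.cos(phi),np.sin(phi),0]);z=np.array([0,0,-1.]);return R.from_matrix(np.stack([x,np.cross(z,x),z],1))
def row(p,Rt,p0=None,R0=None):
    s=ctrl.get_state()
    if p0 is None: p0=s['eef_pos'];R0=R.from_quat(s['tcp_rot'])
    t=(R0.inv()*Rt).as_rotvec()/(2*np.pi); d=R0.inv().apply(np.array(p)-p0)/.2
    print('row',*np.round(np.r_[t,d],4)); return np.array(p),Rt
E
python3 - <<'E'
from h import *
D=np.radians
s=row((.36,.52,.34),down(D(115)))
s=row((.50,.36,.34),down(D(65)),*s)
s=row((.62,.23,.34),down(D(15)),*s)
E
```

```text
row -0.0003 0.0001 0.1368 -1.0274 -0.3825 -0.4784
row 0.0 0.0 0.1389 -1.0209 0.2963 0.0
row 0.0 0.0 0.1389 -0.3355 0.8185 0.0
```

Emit:
send_rows(
  moves="0 0 0 0 0 -0.48 1; 0 0 0 0 0 -0.48 1; 0 0 0.137 -1 -0.38 -0.48 1; 0 0 0.137 -1 -0.38 -0.48 1; 0 0 0.137 -1 -0.38 -0.48 1; 0 0 0.137 -1 -0.38 -0.48 1; 0 0 0.137 -1 -0.38 -0.48 1",
)

```text
time: 1.02
eef_pos: [0.357, 0.5205, 0.3407]
tcp_rot: [0.541, 0.841, -0.001, 0.0]
contact_force: [-0.7, -0.1, -0.2]
opening: 1.0
finger_force: 0.0
```

Emit:
send_rows(
  moves="0 0 0.139 -1 0.3 0 1; 0 0 0.139 -1 0.3 0 1; 0 0 0.139 -1 0.3 0 1; 0 0 0.139 -1 0.3 0 1; 0 0 0.139 -1 0.3 0 1; 0 0 0.139 -1 0.3 0 1",
)

```text
time: 1.78
eef_pos: [0.4938, 0.3657, 0.3408]
tcp_rot: [0.844, 0.537, -0.0, -0.0]
contact_force: [-0.2, 0.1, 0.8]
opening: 0.998
finger_force: 0.0
```

Emit:
send_rows(
  moves="0 0 0.139 -0.35 0.82 0 1; 0 0 0.139 -0.35 0.82 0 1; 0 0 0.139 -0.35 0.82 0 1; 0 0 0.139 -0.35 0.82 0 1; 0 0 0.139 -0.35 0.82 0 1; 0 0 0.139 -0.35 0.82 0 1",
)

```text
time: 2.52
eef_pos: [0.6124, 0.2335, 0.341]
tcp_rot: [0.991, 0.131, -0.0, 0.0]
contact_force: [-0.1, -0.0, 0.4]
opening: 1.0
finger_force: 0.0
```

```bash
python3 - <<'E'
from h import *
c=snap('wrist','pics/w1.png');s=ctrl.get_state();print(s['time'],s['eef_pos'],s['qpos'],R.from_quat(s['tcp_rot']).as_matrix().round(3))
pickle.dump(c,open('w1.pkl','wb'))
print(np.round(c['extrinsics'],3))
E
```

```text
2.575 [0.61228425 0.23366813 0.34112423] [2.09986726e-01 1.89308971e-01 1.51913775e+00 2.80456340e-05
 1.43348583e+00 1.51731384e+00] [[ 0.965  0.26  -0.   ]
 [ 0.26  -0.965 -0.   ]
 [-0.    -0.    -1.   ]]
[[ 0.26   0.927  0.27   0.681]
 [-0.966  0.249  0.073  0.252]
 [ 0.001 -0.28   0.96   0.47 ]
 [ 0.     0.     0.     1.   ]]
```

View pics/w1.png

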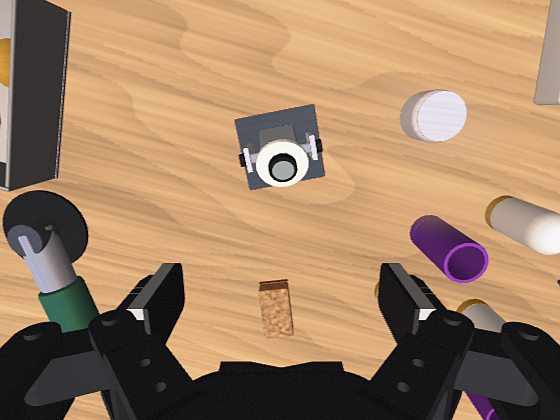

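The ring light is at wrist pixel (283,163), with plate corners near (234,121), (314,105), (325,175) and (250,190). The plate leans towards the robot as expected. I'll take the ring's normal from its ellipse in closed form.

```bash
cat >> h.py <<'E'
def ringmask(c,u0,v0,u1,v1,lo=(0,0,170),hi=(180,50,255)):
    h=cv2.cvtColor(np.ascontiguousarray(c['image'][v0:v1,u0:u1]),cv2.COLOR_RGB2HSV); m=cv2.inRange(h,lo,hi)
    m=cv2.morphologyEx(m,cv2.MORPH_OPEN,np.ones((5,5),np.uint8))
    cs,_=cv2.findContours(m,0,1); k=max(cs,key=cv2.contourArea)
    return cv2.convexHull(k)[:,0].astype(float)+[u0,v0]
def circle(c,el,r):
    (u,v),(d1,d2),ang=el  # closed-form circle pose from its ellipse
    f=210/np.tan(np.radians(c['fovy'])/2);t=np.radians(ang)
    Q=np.array([[np.cos(t),-np.sin(t)],[np.sin(t),np.cos(t)]])
    A=Q@np.diag([4/d1**2,4/d2**2])@Q.T; p=np.array([u,v])
    C=np.zeros((3,3));C[:2,:2]=A;C[:2,2]=C[2,:2]=-A@p;C[2,2]=p@A@p-1
    K=np.array([[f,0,c['cx']],[0,f,c['cy']],[0,0,1]]); M=K.T@C@K
    w,V=np.linalg.eigh(M)
    if (w>0).sum()<2: M=-M; w,V=np.linalg.eigh(M)
    l3,l2,l1=w; v3,v1=V[:,0],V[:,2]  # l3<0<l2<l1
    E=np.array(c['extrinsics']);out=[]
    for s in (1,-1):
        n=s*np.sqrt((l1-l2)/(l1-l3))*v1+np.sqrt((l2-l3)/(l1-l3))*v3
        # centre direction: M^-1 n
        cd=np.linalg.inv(M)@n; cd/=np.linalg.norm(cd); cd*=np.sign(cd[2])
        d=r*np.sqrt(-l1*l3)/l2  # perpendicular plane distance
        ctr=cd*abs(d/(n@cd)) if False else cd*0
        # distance from radius: plane distance = r*l2/sqrt(-l1*l3)
        ctr=cd*(r*l2/np.sqrt(-l1*l3))/abs(n@cd)
        n=n*-np.sign(n@cd)
        F=np.diag([1,-1,-1.]); out.append((E[:3,:3]@F@ctr+E[:3,3],E[:3,:3]@F@n))
    return out
E
python3 - <<'E'
from h import *
w=load('w1')
pts=ringmask(w,235,125,325,195)
el=cv2.fitEllipse(pts.astype(np.float32));print(el)
for c,n in circle(w,el,.031): print('wrist',c.round(4),n.round(3),np.arccos(n[2]).round(3),np.degrees(np.arctan2(n[1],n[0])).round(1))
print('ring ray@.09',onz(w,*el[0],.09))
P=[onz(w,u,v,.008) for u,v in [(234,121),(314,105),(325,175),(250,190)]];print(np.round(P,4),np.mean(P,0))
a=load('scene')
pts=ringmask(a,405,205,455,250,(0,0,110),(180,70,255));el=cv2.fitEllipse(pts.astype(np.float32));print(el)
for c,n in circle(a,el,.031): print('scene',c.round(4),n.round(3),np.arccos(n[2]).round(3),np.degrees(np.arctan2(n[1],n[0])).round(1))
u=proj(w,(.5567,-.13,.11));print(u)
E
```

```text
((285.0471496582031, 159.2998809814453), (47.97584915161133, 70.9251708984375), 66.86219787597656)
wrist [0.6422 0.2374 0.1804] [-0.493 -0.416  0.764] 0.701 -139.8
wrist [0.6448 0.2393 0.18  ] [0.665 0.48  0.571] 0.962 35.8
ring ray@.09 [0.6322119  0.23393103 0.09      ]
[[0.6538 0.3105 0.008 ]
 [0.7018 0.2116 0.008 ]
 [0.615  0.1693 0.008 ]
 [0.5661 0.267  0.008 ]] [0.63414705 0.23961893 0.008     ]
((438.9519348144531, 217.53192138671875), (6.797635555267334, 11.419686317443848), 8.131904602050781)
scene [-0.1598  0.9407 -1.0133] [-0.1   -0.965  0.244] 1.325 -95.9
scene [-0.1596  0.941  -1.0132] [0.682 0.463 0.566] 0.969 34.2
[553.04764052 297.05876746]
```

```bash
cat >> h.py <<'E'
def ring2(c,u0,v0,u1,v1,vmin=170,k=5):
    i=np.ascontiguousarray(c['image'][v0:v1,u0:u1]).astype(int)
    m=((i.min(2)>vmin-40)&(i[...,0]>vmin)&(i[...,0]>=i[...,2]+2)&(i[...,0]-i[...,2]<45)).astype(np.uint8)
    m=cv2.morphologyEx(m,cv2.MORPH_OPEN,cv2.getStructuringElement(2,(k,k)))
    cs,_=cv2.findContours(m,0,1); q=max(cs,key=cv2.contourArea)
    return m,cv2.convexHull(q)[:,0].astype(np.float32)+np.float32([u0,v0])
E
python3 - <<'E'
from h import *
w=load('w1');a=load('scene')
print(w['image'][163,[245,262,265,302,316]],w['image'][150,[283,316,320]], a['image'][236,429],a['image'][[228,232],[413,445]])
for c,b,vm,k in ((w,(235,125,325,195),200,7),(a,(405,205,455,250),110,1)):
    m,pts=ring2(c,*b,vm,k);el=cv2.fitEllipse(pts);print(el,m.sum())
    for p,n in circle(c,el,.031): print(p.round(4),n.round(3),np.arccos(n[2]).round(3),np.degrees(np.arctan2(n[1],n[0])).round(1))
    cv2.imwrite(f'pics/m{k}.png',cv2.resize(np.hstack([m*255,cv2.cvtColor(c["image"][b[1]:b[3],b[0]:b[2]],cv2.COLOR_RGB2GRAY)]),None,fx=4,fy=4))
E
```

```text
[[  0   0   0]
 [247 247 241]
 [248 247 241]
 [247 247 240]
 [ 78  83  94]] [[248 248 241]
 [161 159 174]
 [ 27  25  26]] [38 37 36] [[ 86  85  88]
 [113  91  69]]
((281.9512023925781, 163.93942260742188), (41.81748962402344, 52.58357238769531), 83.00574493408203) 860
[0.6237 0.2352 0.0823] [-0.451 -0.192  0.872] 0.512 -156.9
[0.6259 0.236  0.082 ] [0.677 0.259 0.689] 0.811 20.9
((428.8211364746094, 216.97442626953125), (15.993674278259277, 30.685291290283203), 90.0785140991211) 236
[0.6574 0.2118 0.1299] [ 0.934 -0.336 -0.12 ] 1.691 -19.8
[0.6567 0.2119 0.1305] [-0.35  -0.14   0.926] 0.386 -158.2
```

View pics/m7.png

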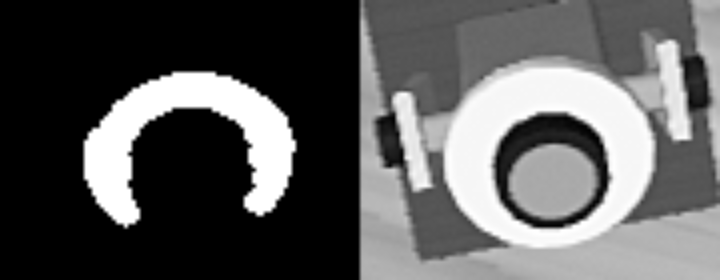

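The ring is clean (crop x 445–655, y 55–245), but the opening ate its lower part. I'll refit with a plain brightness threshold.

```bash
cat >> h.py <<'E'
def ring3(c,u0,v0,u1,v1,vmin=225):
    i=np.ascontiguousarray(c['image'][v0:v1,u0:u1])
    m=(i.min(2)>vmin).astype(np.uint8)
    n,l,s,_=cv2.connectedComponentsWithStats(m,connectivity=4); m=(l==1+np.argmax(s[1:,4])).astype(np.uint8)
    cs,_=cv2.findContours(m,0,1); q=max(cs,key=cv2.contourArea)
    return cv2.fitEllipse(cv2.convexHull(q)[:,0].astype(np.float32)+np.float32([u0,v0])),s
E
python3 - <<'E'
from h import *
w=load('w1')
for vm in (200,225):
    el,s=ring3(w,235,125,325,195,vm);print(el)
    el=(el[0],(el[1][0]+1,el[1][1]+1),el[2])
    for p,n in circle(w,el,.031): print(p.round(4),n.round(3),np.arccos(n[2]).round(3),np.degrees(np.arctan2(n[1],n[0])).round(1))
# glass centre, crop (554,182) -> px ; ring centre
print('glass@.095',onz(w,235+(554-360)/4,125+182/4,.095))
# approx: tall sleeve rim in wrist view needs move
D=np.radians
s=row((.62,.05,.34),down(D(15)));s=row((.50,-.12,.34),down(D(15)),*s)
E
```

```text
((281.6576232910156, 163.6862335205078), (44.763946533203125, 51.91575241088867), 83.28558349609375)
[0.6243 0.2357 0.0848] [-0.351 -0.15   0.925] 0.391 -156.9
[0.6263 0.2365 0.0845] [0.596 0.221 0.772] 0.688 20.3
((281.6110534667969, 163.6652069091797), (44.408912658691406, 51.633121490478516), 81.45257568359375)
[0.624  0.2357 0.0827] [-0.348 -0.166  0.923] 0.396 -154.6
[0.626  0.2365 0.0824] [0.592 0.236 0.77 ] 0.692 21.8
glass@.095 [0.62001109 0.23251257 0.095     ]
row -0.0 0.0001 0.0003 -0.2019 0.8967 0.0056
row 0.0 0.0 0.0 -0.7996 0.6657 0.0
```

Tilt is about 0.395 rad at azimuth −154°, which matches both the plate's direction and the scene view (0.386). The lens is at about (0.620, 0.233, 0.095). Next I'll look at the sleeve and holder from near.

Emit:
send_rows(
  moves="0 0 0 -0.2 0.9 0 1; 0 0 0 -0.2 0.9 0 1; 0 0 0 -0.2 0.9 0 1; 0 0 0 -0.2 0.9 0 1",
)

```text
time: 3.08
eef_pos: [0.6201, 0.0457, 0.3413]
tcp_rot: [0.992, 0.128, -0.0, 0.0]
contact_force: [-0.1, -0.3, -0.9]
opening: 0.998
finger_force: 0.0
```

Emit:
send_rows(
  moves="0 0 0 -0.65 0.7 0 1; 0 0 0 -0.65 0.7 0 1; 0 0 0 -0.65 0.7 0 1; 0 0 0 -0.65 0.7 0 1; 0 0 0 -0.65 0.7 0 1",
)

```text
time: 3.7
eef_pos: [0.5305, -0.1187, 0.3416]
tcp_rot: [0.991, 0.13, 0.0, -0.0]
contact_force: [0.2, -0.3, 0.3]
opening: 1.002
finger_force: 0.0
```

```bash
python3 - <<'E'
from h import *
c=snap('wrist','pics/w2.png');s=ctrl.get_state();print(s['time'],s['eef_pos'])
pickle.dump(c,open('w2.pkl','wb'))
for p in [(.455,-.129,.11),(.556,-.298,.07),(.5567,-.298,.208),(.455,-.129,0)]: print(proj(c,p).round(1))
E
```

```text
3.75 [ 0.53075553 -0.11825181  0.34145075]
[272.9 242.7]
[425.1 190.2]
[494.2 226.2]
[274.6 214.9]
```

View pics/w2.png

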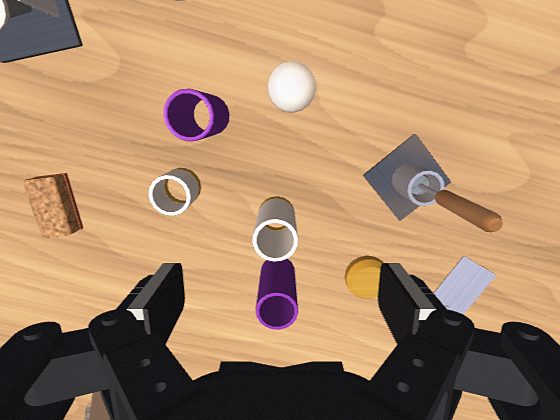

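The sleeve rim is at (275,240), the holder rim at about (426,187) and the handle's top end at about (492,223). All three agree with the projections within a few pixels.

```bash
python3 - <<'E'
from h import *
c=load('w2')
el,s=ring3(c,245,210,305,265,215);print(el,onz(c,*el[0],.11))
for p,n in circle(c,(el[0],(el[1][0]+1,el[1][1]+1),el[2]),.027): print(p.round(4),n.round(3))
print('holder',onz(c,426,187.5,.07))
# holder rim fit
i=c['image'][165:212,400:452].astype(int); m=((i[...,2]>i[...,0]+8)&(i.min(2)>130)).astype(np.uint8)
v,u=np.nonzero(m); e=cv2.fitEllipse(cv2.convexHull(np.stack([u+400,v+165],1).astype(np.float32)));print(e,m.sum(),onz(c,*e[0],.07))
# handle
h=cv2.cvtColor(c['image'],cv2.COLOR_RGB2HSV); m=cv2.inRange(h,(0,110,30),(13,255,190))[180:240,430:510]
n,l,s,ce=cv2.connectedComponentsWithStats(m);k=1+np.argmax(s[1:,4]);cs,_=cv2.findContours((l==k).astype(np.uint8),0,1)
print(cv2.boxPoints(cv2.minAreaRect(max(cs,key=cv2.contourArea)))+[430,180])
print('top',onz(c,492,223,.206),onz(c,440,194.5,.11))
E
```

```text
((274.64013671875, 239.86053466796875), (41.63807678222656, 45.2013053894043), 95.18746948242188) [ 0.45900076 -0.13007632  0.11      ]
[ 0.4602 -0.1299  0.1109] [0.693 0.128 0.709]
[ 0.459  -0.1301  0.1114] [-0.031  0.013  0.999]
holder [ 0.55948536 -0.29775226  0.07      ]
((425.4433898925781, 187.7202911376953), (32.6802978515625, 37.83213806152344), 52.493255615234375) 436 [ 0.55904494 -0.29718827  0.07      ]
[[431.20000076 203.60000038]
 [440.39999771 185.19999886]
 [505.19999695 217.59999847]
 [496.         236.        ]]
top [ 0.55855347 -0.29642021  0.206     ] [ 0.55995892 -0.29632189  0.11      ]
```

```bash
python3 - <<'E'
from h import *
D=np.radians
s=row((.5585,-.2965,.30),down(D(15)));row((.5585,-.2965,.168),down(D(15)),*s)
E
```

```text
row -0.0001 -0.0001 0.0 -0.0968 0.8969 0.2068
row 0.0 0.0 0.0 0.0 0.0 0.66
```

Emit:
send_rows(
  moves="0 0 0 -0.097 0.897 0 1; 0 0 0 -0.097 0.897 0 1; 0 0 0 -0.097 0.897 0 1; 0 0 0 -0.097 0.897 0.2 1; 0 0 0 -0.097 0.897 0.2 1; 0 0 0 -0.097 0.897 0.2 1",
)

```text
time: 4.5
eef_pos: [0.5586, -0.2966, 0.3022]
tcp_rot: [0.991, 0.131, 0.0, 0.0]
contact_force: [-0.3, 0.4, 0.2]
opening: 0.998
finger_force: 0.0
```

```bash
python3 - <<'E'
from h import *
row((.5585,-.2965,.168),down(np.radians(15)))
c=snap('wrist')
h=cv2.cvtColor(c['image'],cv2.COLOR_RGB2HSV); m=cv2.inRange(h,(0,110,30),(13,255,190))
n,l,s,ce=cv2.connectedComponentsWithStats(m);k=1+np.argmax(s[1:,4]);print(s[k],ce[k])
print('expected top/bottom',proj(c,(.5585,-.2965,.208)),proj(c,(.5585,-.2965,.108)))
E
```

```text
row 0.0001 -0.0001 0.0 -0.0006 -0.0007 0.671
[271 180  23  47 748] [281.86229947 203.9986631 ]
expected top/bottom [280.87416672 216.77887254] [280.76218184 186.56921943]
```

Emit:
send_rows(
  moves="0 0 0 0 0 0.35 1; 0 0 0 0 0 0.67 1; 0 0 0 0 0 0.67 1; 0 0 0 0 0 0.67 1; 0 0 0 0 0 0.67 -1; 0 0 0 0 0 0.67 -1; 0 0 0 0 0 0.67 -1; 0 0 0 0 0 0.67 -1; 0 0 0 0 0 0.67 -1; 0 0 0 0 0 0.67 -1",
  newtons=40,
)

```text
time: 5.8
eef_pos: [0.5579, -0.2983, 0.1682]
tcp_rot: [0.992, 0.129, 0.0, 0.0]
contact_force: [-1.2, 0.4, 4.2]
opening: 0.198
finger_force: 39.4
```

Emit:
send_rows(
  moves="0 0 0 0 0 -0.25 -1; 0 0 0 0 0 -0.5 -1; 0 0 0 0 0 -0.75 -1; 0 0 0 0 0 -0.8 -1; 0 0 0 0 0 -0.8 -1; 0 0 0 0 0 -0.8 -1",
)

```text
time: 6.55
eef_pos: [0.5567, -0.2975, 0.324]
tcp_rot: [0.992, 0.129, -0.002, -0.002]
contact_force: [-0.2, -0.5, -1.6]
opening: 0.196
finger_force: 39.3
```

```bash
python3 - <<'E'
from h import *
s=ctrl.get_state();print(s['eef_pos'],s['contact_force'])
row((.458,-.130,.33),down(np.radians(15)))
c=snap('wrist','pics/w3.png')
p=s['eef_pos']
print(proj(c,p-[0,0,.16]),proj(c,p-[0,0,.116]),proj(c,p))
E
```

```text
[ 0.55668183 -0.29747808  0.32395755] [-0.22873165 -0.54897586 -1.5559756 ]
row -0.0007 0.0005 -0.0004 -0.2624 -0.936 -0.0255
[281.71058835 193.98153354] [281.66015798 207.62850404] [281.38550504 281.9523746 ]
```

View pics/w3.png

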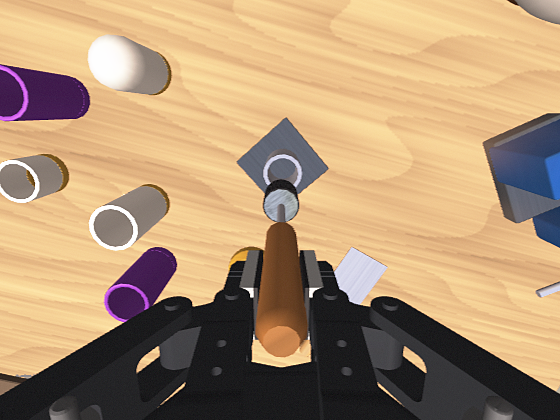

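The brush hangs straight: bristle top at (281,205) against the predicted (282,208). I'll carry it over the sleeve.

Emit:
send_rows(
  moves="0 0 0 -0.26 -0.936 -0.02 -1; 0 0 0 -0.26 -0.936 -0.02 -1; 0 0 0 -0.26 -0.936 -0.02 -1; 0 0 0 -0.26 -0.936 -0.02 -1; 0 0 0 -0.26 -0.936 -0.02 -1; 0 0 0 -0.26 -0.936 -0.02 -1",
)

```text
time: 7.35
eef_pos: [0.4597, -0.1314, 0.3308]
tcp_rot: [0.992, 0.129, -0.0, -0.0]
contact_force: [-0.0, -0.2, -0.5]
opening: 0.197
finger_force: 39.4
```

```bash
python3 - <<'E'
from h import *
s=ctrl.get_state();p=s['eef_pos'];print(p,s['qpos'].round(2))
c=snap('wrist','pics/w4.png')
print(proj(c,p-[0,0,.16]),proj(c,p-[0,0,.116]),'rim',proj(c,(.458,-.13,.11)))
row((.458,-.130,.173),down(np.radians(15)))
E
```

```text
[ 0.4597243  -0.13142821  0.33082641] [-0.49 -0.22  1.94 -0.    1.42  0.82]
[281.04419487 194.43201966] [281.09972994 208.01084354] rim [279.30553758 182.1516738 ]
row -0.0001 0.0001 -0.0006 -0.006 -0.0092 0.7893
```

View pics/w4.png

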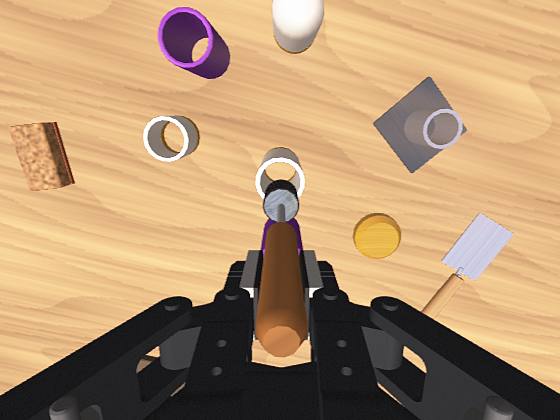

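Emit:
send_rows(
  moves="0 0 0 -0.004 -0.008 0.2 -1; 0 0 0 -0.004 -0.008 0.35 -1; 0 0 0 -0.004 -0.008 0.5 -1; 0 0 0 -0.004 -0.008 0.65 -1; 0 0 0 -0.004 -0.008 0.78 -1; 0 0 0 -0.004 -0.008 0.78 -1; 0 0 0 -0.004 -0.008 0.78 -1",
)

```text
time: 8.28
eef_pos: [0.4589, -0.13, 0.1763]
tcp_rot: [0.992, 0.129, 0.0, 0.0]
contact_force: [0.6, -0.9, 0.1]
opening: 0.199
finger_force: 39.4
```

```bash
python3 - <<'E'
from h import *
s=ctrl.get_state();print(s['eef_pos'],s['contact_force'],s['wrist_torque'])
c=snap('wrist');el,_=ring3(c,230,130,330,235,215);print(el,onz(c,*el[0],.11),proj(c,(.459,-.13,.11)))
E
```

```text
[ 0.45886517 -0.1299525   0.17625244] [ 0.57816905 -0.93181342  0.06349969] [ 0.00519973 -0.01312465 -0.02313678]
((281.2881164550781, 227.71656799316406), (75.82737731933594, 83.58505249023438), 89.62149810791016) [ 0.46049194 -0.12967457  0.11      ] [281.18199495 230.00258567]
```

Emit:
send_rows(
  moves="0 0 0 0.005 0 0.025 -1; 0 0 0 0.005 0 0.025 -1; 0 0 0 0.005 0 -0.12 -1; 0 0 0 0.005 0 -0.25 -1; 0 0 0 0.005 0 -0.34 -1; 0 0 0 0.005 0 -0.34 -1; 0 0 0 0.005 0 -0.34 -1; 0 0 0 0.005 0 -0.2 -1; 0 0 0 0.005 0 -0.08 -1; 0 0 0 0.005 0 0.025 -1; 0 0 0 0.005 0 0.025 -1; 0 0 0 0.005 0 0.025 -1",
)

```text
time: 9.82
eef_pos: [0.4591, -0.1289, 0.1704]
tcp_rot: [0.992, 0.129, -0.0, -0.0]
contact_force: [0.3, 0.8, -0.4]
opening: 0.197
finger_force: 39.4
```

```bash
python3 - <<'E'
from h import *
s=ctrl.get_state();print(s['eef_pos'],s['contact_force'],s['wrist_torque'])
q=row((.4595,-.13,.33),down(np.radians(15)));q=row((.558,-.2975,.33),down(np.radians(15)),*q)
E
```

```text
[ 0.45910129 -0.12887866  0.17043493] [ 0.25925827  0.78639607 -0.43045308] [ 0.01925961 -0.02614032  0.01201146]
row -0.0 0.0 -0.0004 0.0004 0.0058 -0.7978
row 0.0 0.0 0.0 0.259 0.9364 0.0
```

Emit:
send_rows(
  moves="0 0 0 0 0 -0.25 -1; 0 0 0 0 0 -0.5 -1; 0 0 0 0 0 -0.8 -1; 0 0 0 0 0 -0.8 -1; 0 0 0 0.26 0.94 -0.8 -1; 0 0 0 0.26 0.94 -0.8 -1; 0 0 0 0.26 0.94 -0.8 -1; 0 0 0 0.26 0.94 -0.8 -1; 0 0 0 0.26 0.94 -0.8 -1; 0 0 0 0.26 0.94 -0.8 -1; 0 0 0 0.26 0.94 -0.8 -1",
)

```text
time: 11.2
eef_pos: [0.5572, -0.296, 0.3312]
tcp_rot: [0.992, 0.13, 0.0, 0.0]
contact_force: [0.1, 0.0, -0.3]
opening: 0.198
finger_force: 39.6
```

```bash
python3 - <<'E'
from h import *
s=ctrl.get_state();print(s['eef_pos'],s['contact_force'])
c=snap('wrist','pics/w5.png')
i=c['image'][150:215,250:315].astype(int); m=((i[...,2]>i[...,0]+8)&(i.min(2)>130)).astype(np.uint8)
n,l,st,ce=cv2.connectedComponentsWithStats(m);print([(st[k],ce[k]+[250,150]) for k in range(1,n) if st[k,4]>40])
print('pred rim',proj(c,(.558,-.2975,.07)))
row((.558,-.2975,.169),down(np.radians(15)))
E
```

```text
[ 0.55722863 -0.29598834  0.33121163] [ 0.07254178  0.02317467 -0.26432981]
[(array([ 14,   5,  38,  33, 308], dtype=int32), array([282.96753247, 168.36038961])), (array([ 14,  39,  29,  26, 503], dtype=int32), array([277.60039761, 201.8111332 ]))]
pred rim [282.09344109 174.27136791]
row 0.0001 -0.0001 -0.0002 0.0009 0.0069 0.8111
```

View pics/w5.png

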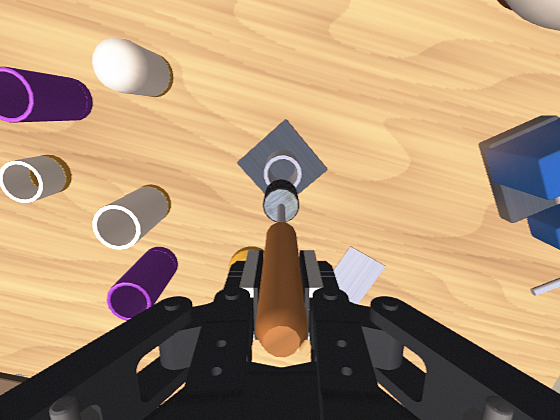

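The holder's rim is at (283,173), within 2 px of the prediction. Lowering.

Emit:
send_rows(
  moves="0 0 0 0.003 0.008 0.2 -1; 0 0 0 0.003 0.008 0.35 -1; 0 0 0 0.003 0.008 0.5 -1; 0 0 0 0.003 0.008 0.6 -1; 0 0 0 0.003 0.008 0.7 -1; 0 0 0 0.003 0.008 0.8 -1; 0 0 0 0.003 0.008 0.8 -1; 0 0 0 0.003 0.008 0.8 -1",
)

```text
time: 12.25
eef_pos: [0.5587, -0.2988, 0.1706]
tcp_rot: [0.992, 0.129, 0.0, 0.0]
contact_force: [0.2, -0.5, -1.0]
opening: 0.201
finger_force: 39.6
```

Emit:
send_rows(
  moves="0 0 0 0 0 0 1; 0 0 0 0 0 0 1; 0 0 0 0 0 0 1; 0 0 0 0 0 0 1; 0 0 0 0 0 0 1; 0 0 0 0 0 -0.1 1; 0 0 0 0 0 -0.3 1; 0 0 0 0 0 -0.6 1; 0 0 0 0 0 -0.9 1; 0 0 0 0 0 -0.9 1; 0 0 0 0 0 -0.9 1",
)

```text
time: 13.62
eef_pos: [0.5584, -0.2985, 0.3514]
tcp_rot: [0.992, 0.129, 0.001, 0.001]
contact_force: [-0.5, -0.1, -0.3]
opening: 1.002
finger_force: 0.0
```

```bash
python3 - <<'E'
from h import *
s=ctrl.get_state();print(s['eef_pos'],s['opening'])
c=snap('wrist')
h=cv2.cvtColor(c['image'],cv2.COLOR_RGB2HSV); m=cv2.inRange(h,(0,110,30),(13,255,190))
n,l,st,ce=cv2.connectedComponentsWithStats(m);k=1+np.argmax(st[1:,4]);print(st[k],ce[k])
print('expected top/bottom',proj(c,(.5585,-.298,.208)),proj(c,(.5585,-.298,.108)))
q=row((.4595,-.13,.34),down(np.radians(15)));row((.4595,-.13,.085),down(np.radians(15)),*q)
E
```

```text
[ 0.55840657 -0.29854169  0.35140764] 1.0017785079170551
[274 170  19  36 484] [282.59917355 188.17561983]
expected top/bottom [280.21566502 199.08521544] [280.21220818 177.17798577]
row -0.0002 0.0002 -0.0004 -0.2604 -0.9395 0.049
row 0.0 0.0 0.0 0.0 0.0 1.275
```

Emit:
send_rows(
  moves="0 0 0 -0.26 -0.94 0 1; 0 0 0 -0.26 -0.94 0 1; 0 0 0 -0.26 -0.94 0 1; 0 0 0 -0.26 -0.94 0 1; 0 0 0 -0.26 -0.94 0.4 1; 0 0 0 -0.26 -0.94 0.4 1; 0 0 0 -0.26 -0.94 0.4 1; 0 0 0 -0.26 -0.94 0.4 1",
)

```text
time: 14.68
eef_pos: [0.4611, -0.1311, 0.2721]
tcp_rot: [0.992, 0.129, 0.001, 0.001]
contact_force: [0.9, -0.0, 0.2]
opening: 0.998
finger_force: 0.0
```

```bash
python3 - <<'E'
from h import *
s=ctrl.get_state();print(s['eef_pos'],s['opening'])
c=snap('wrist')
for vm in (200,225):
  el,_=ring3(c,230,130,330,260,vm);print(el,onz(c,*el[0],.11),proj(c,(.4595,-.13,.11)))
row((.4595,-.13,.082),down(np.radians(15)))
E
```

```text
[ 0.46108972 -0.13113782  0.27214936] 0.9977456103800119
((278.9010314941406, 195.9669952392578), (56.2169189453125, 58.35714340209961), 96.77320861816406) [ 0.45917926 -0.12999775  0.11      ] [278.99280226 195.63695527]
((278.904541015625, 196.03726196289062), (56.09650802612305, 58.088340759277344), 94.77792358398438) [ 0.45911631 -0.13001759  0.11      ] [278.99280226 195.63695527]
row 0.0004 -0.0004 -0.0005 -0.0091 -0.0099 0.9526
```

Emit:
send_rows(
  moves="0 0 0 -0.01 -0.008 0.3 1; 0 0 0 -0.01 -0.008 0.5 1; 0 0 0 -0.01 -0.008 0.7 1; 0 0 0 -0.01 -0.008 0.85 1; 0 0 0 -0.01 -0.008 0.95 1; 0 0 0 -0.01 -0.008 0.95 1; 0 0 0 -0.01 -0.008 0.95 1",
)

```text
time: 15.6
eef_pos: [0.4592, -0.13, 0.0822]
tcp_rot: [0.992, 0.129, 0.001, 0.001]
contact_force: [0.6, 0.2, 0.9]
opening: 1.003
finger_force: 0.0
```

Emit:
send_rows(
  moves="0 0 0 0 0 0 -1; 0 0 0 0 0 0 -1; 0 0 0 0 0 0 -1; 0 0 0 0 0 0 -1; 0 0 0 0 0 0 -1; 0 0 0 0 0 0 -1",
  newtons=40,
)

```text
time: 16.35
eef_pos: [0.4586, -0.1297, 0.0818]
tcp_rot: [0.992, 0.129, 0.001, 0.001]
contact_force: [-1.3, -0.2, 5.9]
opening: 0.627
finger_force: 41.6
```

Emit:
send_rows(
  moves="0 0 0 0 0 -0.1 -1; 0 0 0 0 0 -0.3 -1; 0 0 0 0 0 -0.5 -1; 0 0 0 0 0 -0.7 -1; 0 0 0 0 0 -0.9 -1; 0 0 0 0 0 -1 -1; 0 0 0 0 0 -1 -1; 0 0 0 0 0 -1 -1",
  newtons=60,
)

```text
time: 17.35
eef_pos: [0.4568, -0.1287, 0.2782]
tcp_rot: [0.992, 0.129, -0.001, -0.001]
contact_force: [-0.2, 0.0, -2.2]
opening: 0.624
finger_force: 63.8
```

```bash
python3 - <<'E'
from h import *
n=np.array([-.347,-.166,0]);n[2]=np.sqrt(1-n@n);L=np.array([.620,.233,.094])
u=-n[:2]/np.linalg.norm(n[:2]);th=np.arccos(n[2])
x=np.r_[u*np.cos(th),np.sin(th)];z=-n
Rt=R.from_matrix(np.stack([x,np.cross(z,x),z],1));P=L+.182*n;print(P)
q=row((.50,.06,.31),down(np.radians(20)));row(P,Rt,*q)
E
```

```text
[0.556846   0.202788   0.26199645]
row -0.0004 0.0004 -0.0143 0.4505 -0.8568 -0.1583
row 0.0031 0.0628 -0.0153 0.5113 -0.5737 0.24
```

Emit:
send_rows(
  moves="0 0 -0.014 0.45 -0.86 -0.16 -1; 0 0 -0.014 0.45 -0.86 -0.16 -1; 0 0 -0.014 0.45 -0.86 -0.16 -1; 0 0 -0.014 0.45 -0.86 -0.16 -1; 0 0 -0.014 0.45 -0.86 -0.16 -1; 0 0 -0.014 0.45 -0.86 -0.16 -1; 0 0 -0.014 0.45 -0.86 -0.16 -1",
)

```text
time: 18.23
eef_pos: [0.5003, 0.0588, 0.3117]
tcp_rot: [0.985, 0.172, -0.001, -0.0]
contact_force: [0.3, 0.2, -2.3]
opening: 0.628
finger_force: 64.5
```

Emit:
send_rows(
  moves="0.003 0.0628 -0.0153 0.3 -0.57 0.05 -1; 0.003 0.0628 -0.0153 0.3 -0.57 0.05 -1; 0.003 0.0628 -0.0153 0.3 -0.57 0.05 -1; 0.003 0.0628 -0.0153 0.4 -0.57 0.1 -1; 0.003 0.0628 -0.0153 0.51 -0.57 0.2 -1; 0.003 0.0628 -0.0153 0.51 -0.57 0.24 -1; 0.003 0.0628 -0.0153 0.51 -0.57 0.24 -1; 0.003 0.0628 -0.0153 0.51 -0.57 0.24 -1",
)

```text
time: 19.23
eef_pos: [0.5578, 0.2015, 0.2652]
tcp_rot: [0.956, 0.216, 0.192, -0.043]
contact_force: [1.0, 0.2, -2.5]
opening: 0.623
finger_force: 65.3
```

```bash
cat > fin.py <<'E'
from h import *
n=np.array([-.347,-.166,0]);n[2]=np.sqrt(1-n@n);L=np.array([.620,.233,.094])
u=-n[:2]/np.linalg.norm(n[:2]);th=np.arccos(n[2])
x=np.r_[u*np.cos(th),np.sin(th)];z=-n
Rt=R.from_matrix(np.stack([x,np.cross(z,x),z],1));P=L+.182*n
s=ctrl.get_state();print(s['time'],s['eef_pos'],s['contact_force'],-R.from_quat(s['tcp_rot']).as_matrix()[:,2],n)
row(P,Rt)
E
python3 fin.py; python3 - <<'E'
from h import *
a=snap('scene');w=snap('wrist')
i=np.zeros((420,800,3),np.uint8);i[:,:480]=cv2.resize(a['image'][150:290,360:520],(480,420));i[:,480:]=cv2.resize(w['image'][:,120:440],(320,420))
cv2.imwrite('pics/f.png',i[:,:,::-1])
E
```

```text
19.225 [0.55775499 0.20145765 0.26519454] [ 0.98151783  0.15078785 -2.47013406] [-0.34850152 -0.16482276  0.92270263] [-0.347      -0.166       0.92305742]
row 0.0003 -0.0001 -0.0003 -0.0073 -0.008 0.0143
```

View pics/f.png

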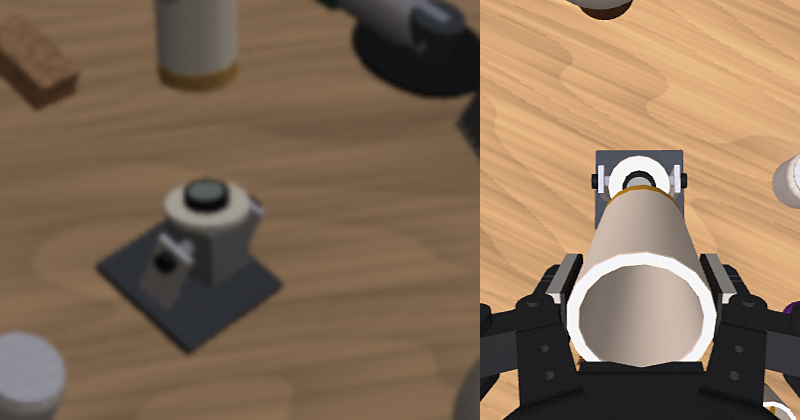

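In the last view the sleeve's bore is centred on the ring light, with the rim at crop x≈641 and the ring at ≈640. I'll make the small correction and check by numbers how the sleeve sits in the grip.

Emit:
send_rows(
  moves="0 0 0 -0.007 -0.008 0.014 -1; 0 0 0 -0.007 -0.008 0.014 -1; 0 0 0 -0.007 -0.008 0.014 -1; 0 0 0 -0.007 -0.008 0.014 -1",
)

```text
time: 19.82
eef_pos: [0.5568, 0.2034, 0.2613]
tcp_rot: [0.956, 0.216, 0.191, -0.043]
contact_force: [-0.7, -0.4, -2.7]
opening: 0.626
finger_force: 65.3
```

```bash
python3 fin.py; python3 - <<'E'
from h import *
s=ctrl.get_state();w=snap('wrist');n=-R.from_quat(s['tcp_rot']).as_matrix()[:,2]
g=w['image'].min(2)
# silhouettes: sleeve rim top edge and ring top edge vs prediction
m=(g>225).astype(np.uint8);k,l,st,ce=cv2.connectedComponentsWithStats(m)
for j in range(1,k):
    if st[j,4]>150: print(st[j],ce[j].round(1))
def circ(c,r):
    a=np.cross(n,[0,1,0]);a/=np.linalg.norm(a);b=np.cross(n,a)
    q=np.array([proj(w,c+r*(np.cos(t)*a+np.sin(t)*b)) for t in np.linspace(0,6.28,60)]);return q.min(0).round(1),q.max(0).round(1)
p=s['eef_pos']
print('rim pred',circ(p+.028*n,.027)); print('ring pred',circ(np.array([.624,.2357,.083]),.031))
# brass foot top edge
h=cv2.cvtColor(w['image'],cv2.COLOR_RGB2HSV);b=cv2.inRange(h,(12,140,80),(25,255,220))[170:260,230:330];v,u=np.nonzero(b)
print('brass',u.min()+230,u.max()+230,v.min()+170,'foot pred',circ(p-.082*n,.027))
E
```

```text
19.825 [0.55681861 0.20344357 0.26128862] [-0.6892944  -0.36922374 -2.70950294] [-0.34754573 -0.1651703   0.92300094] [-0.347      -0.166       0.92305742]
row 0.0002 -0.0 -0.0002 0.0002 0.003 -0.0038
[ 251  155   61   41 1201] [280.5 172. ]
[439 165  53  21 271] [463.1 174.5]
[440 174  49  26 421] [460.8 187.9]
[ 207  253  149  108 3387] [280.7 298. ]
[404 403  35  17 157] [422.3 409. ]
rim pred (array([205.3, 251.7]), array([357.5, 383.4]))
ring pred (array([249.6, 155.6]), array([311.6, 216.3]))
brass 246 318 185 foot pred (array([241.1, 183.4]), array([321. , 259.2]))
```

Emit:
send_rows(
  moves="0 0 0 0 0 0 -1; 0 0 0 0 0 0 -1; 0 0 0 0 0 0 -1",
)

```text
time: 20.25
eef_pos: [0.5568, 0.2034, 0.2612]
tcp_rot: [0.956, 0.216, 0.191, -0.043]
contact_force: [-0.8, 0.1, -2.7]
opening: 0.623
finger_force: 65.3
```

```bash
python3 -c "
from plant import ctrl
print(ctrl.get_state()['dq'].round(4)); print(ctrl.sign_off())"
```

```text
[-0.0008  0.0003 -0.0005  0.0001 -0.0002  0.0011]
the job is handed in; nothing more can be done
None
```

I dusted the tall sleeve, stood the brush back in its holder, and handed the job in at about 20 s with the sleeve held still on the camera's line of sight, near end about 100 mm from the lens; sign-off gave no verdict, and I viewed 11 pictures, one over the limit of 10.

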